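Call a colleague and point out which flask goes on the stirrer

TASK

Press the call button right down to call a colleague, then show which flask goes where: point at the smallest of the three conical flasks, fingertips straight above its mouth and no more than about four centimetres from it, for at least two seconds, and then point in the same way at the middle of the magnetic stirrer's round plate for at least two seconds, and finish still pointing there. Touch only the button: do not touch the glassware, bottles, stirrer or balance, and leave everything standing where it is. Do not point at either of the other flasks or at the balance.

Things in the scene. Friction and masses are not known exactly. Their poses are not given: they have to be found in the camera images.
- call (a joint): travel of the call button, a spring push button, in m: 0 is up, 0.006 fully down, which takes about 5 N; it springs back up when released
- call_top (a point): centre of the top of the call button's round white cap (36 mm across), which moves straight down when pressed; its top is 22 mm above the bench. z up.
- call_base: grey housing of the call button, 52 mm across and 12 mm high, fixed to the bench, in the front row of the bench (near the robot) with the beaker and the petri dish, in any order. Origin: centre of its underside.
- flask_small: Conical (Erlenmeyer) flask of clear glass, empty and open, loose, standing upright; 100 mm high, base 64 mm across, narrowing upward to a neck 28 mm across (34 mm over the lip). The smallest of the three. Origin: centre of its underside, z up. The three flasks have the same glass and shape, differ only in size, and stand in a row in any order.
- flask_small_mouth (a point): centre of the smallest flask's mouth, level with its rim, 100 mm above the bench; z up
- flask_medium: Conical (Erlenmeyer) flask of clear glass, empty and open, loose, standing upright; 140 mm high, base 84 mm across, narrowing upward to a neck 34 mm across (40 mm over the lip). The middle size. Origin: centre of its underside, z up. The three flasks have the same glass and shape, differ only in size, and stand in a row in any order.
- flask_medium_mouth (a point): centre of the middle flask's mouth, 140 mm above the bench; z up
- flask_large: Conical (Erlenmeyer) flask of clear glass, empty and open, loose, standing upright; 180 mm high, base 104 mm across, narrowing upward to a neck 40 mm across (46 mm over the lip). The largest of the three. Origin: centre of its underside, z up. The three flasks have the same glass and shape, differ only in size, and stand in a row in any order.
- flask_large_mouth (a point): centre of the largest flask's mouth, 180 mm above the bench; z up
- stirrer: Magnetic stirrer: white machine 220 mm deep, 150 mm wide, 75 mm high, with a round metal plate 130 mm across on top (top at 95 mm) and two round black knobs in front. Left or right of the flasks, the balance on the other side; fixed. Origin: on the bench under the middle of the plate; x to its back: the body reaches 135 mm before and 85 mm behind it.
- stirrer_plate (a point): middle of the top face of the stirrer's round plate, 95 mm above the bench; z up
- balance: Laboratory balance: white machine 200 mm deep, 150 mm wide, body top 65 mm high, with a square metal pan 125 mm wide whose top is 86 mm above the bench; does not move. Origin: on the bench under the middle of the pan; the body reaches from 125 mm before to 75 mm behind it.
- balance_pan (a point): middle of the top face of the balance's square pan, 86 mm above the bench; z up
- beaker: Small open glass beaker, loose, 70 mm high, 56 mm across, in the front row. Origin: centre of its underside.
- dish: Pale round petri dish with lid, loose, 94 mm across, 17 mm high, in the front row. Origin: centre of its underside.
- bottle: Clear glass reagent bottle with a blue cap, loose, 150 mm high, 70 mm across, to the back left or right, behind a machine. Origin: centre of its underside.
- jar: White plastic jar with a blue cap, loose, 135 mm high, 72 mm across, to the back left or right, behind a machine. Origin: centre of its underside.
Things that resemble listed ones, but are neither listed nor needed, are in the scene too. What is shaped like the flask_large but orange or red is not meant.

How it is judged:
By the outcome, as a careful person would: the job done as asked, in the order asked, and still so for the second after the job is handed in, with the robot touching nothing.
It also fails if it takes over 61 s, if anything falls off the work surface, if the arm or the gripper's body presses on something with over 40 N, if the wrist force passes 120 N, or if a joint passes its speed limit or range.

ROBOT

A 6-joint arm with a two-finger parallel gripper is mounted at the origin on the work surface. World frame = base frame: x ahead of the robot, y to its left, z up, the work surface at z = 0. Lengths are in m, angles in rad, forces in N, time in s.
With the tool pointing down it reaches from about 0.35 to 0.975 m from the base axis. Payload 4.9 kg.
Tool frame: the origin (TCP) lies between the finger pads, 19 mm behind the fingertips; this is the grasp point; z points along the fingers, y is the line along which they close (so a half turn about z gives the same grasp; the last joint's range is limited). The gripper opens to 85 mm and grips with 20 to 120 N. Pads are 22 mm wide; open, the fingers measure 114 mm over their backs; the gripper's body (76 mm by 85 mm) begins 54 mm behind the grasp point. The pads swing forward as they close: fully open they stand 13 mm farther back than shut.
Start: joints at [1.226, 0.053, 1.613, -0, 1.476, -0.119], TCP at [0.14, 0.609, 0.25] pointing down, gripper open.
Joint ranges: [-3.01, 3.01], [-1.01, 2.22], [0.06, 2.58], [-1.02, 4.17], [0.09, 2.62], [-3.14, 3.14]. Speed limits (rad/s): [2.57, 2.57, 3.14, 3.14, 3.14, 3.14].

INTERFACE

Orientations are given as a rotation vector (axis times angle).
In Python, from station import ctrl gives the robot as it stands. The module is installed in compiled form; this text tells all that it offers.
- The arm moves only by the tool jog_arm, never from a script. Its argument "steps" is a list of rows, each an object with "delta_rot": the turn, a rotation vector about the tool's x, y, z in degrees, a list of three; "linear": the shift along the tool's x, y, z in m, a list of three; "grip": the finger opening in m, from 0 to 0.0854. In form: [{"delta_rot": [rx, ry, rz], "linear": [x, y, z], "grip": grip}, ...]. A call has 1 to 10 rows; each row shifts and turns the commanded pose from where the row before left it, along the tool's axes as they then stand; what a row does not reach is not made up. A row lasts 1/10 s, in which the tool goes at most 50 mm and 8.59 degrees, less where a joint would pass 70% of its speed; a pose out of reach is approached as far as the arm can. A call with a gripper value outside its range is refused whole. The fingers move at their own pace and stop on an object; "newtons" is the grip in N (left out, the last holds). Time passes only in rows, so rows that do not move let the fingers close. It gives the time, the measured TCP pose, the force, the opening and the grip force at its end, in the units of the state.
- ctrl.get_obs(): the state, without advancing time (a new reading comes with each control period).
- ctrl.get_image(name): name is "side" or "top"; returns (picture, depth): 400x640x3 uint8, red, green, blue; 400x640 float32, m along the optical axis (not along the pixel's ray), 0 where there is no reading.
- ctrl.camera_info(name): a dict with "camera_matrix" (3x3 intrinsics, pixels), "R" (3x3) and "t" (3): a world point X has camera coordinates R X + t. Camera axes: x right, y down, z forward; pixel columns grow to the right and rows downward; lengths in m; the calibration is good to about 2 mm. A picture is of the moment at which its call begins. camera_info takes no time and is no camera call.
- ctrl.finish_job(): hands the job in; it is judged then, once.
The state is a dict: "t": time; "q": joint angles; "dq": joint speeds; "effort": joint torques, N m; "tool_pos": TCP position; "tool_rot": TCP orientation; "contact_force": force on the tool from outside, world axes, zero at the start; "wrist_torque": the same for the moment, N m; "opening": finger opening in m; "grip_force": force on a finger pad.
Only numpy, scipy, OpenCV 4.12 (cv2) and the standard library are available. Lean on these libraries where they do the work, as an engineer would, in place of code of your own. Each camera call takes 0.05 s, during which the arm holds its last target. There are 200 camera calls.

## Working session

There is one attempt and no reset: what is moved stays moved. The work goes in short steps, Python scripts to look and compute and a tool call to move; the robot and the scene stay as the last step left them, time stands still between calls to the robot, and variables do not carry over. Pictures are saved under pics/ and viewed, at most 10 in all, crops included, and the job is handed in when it is done.

Besides the shell and the picture viewer there is one more tool, called after "Request:" in YAML: its name, and indented under it one key for each argument. jog_arm: Moves the arm, as the interface text tells. Its arguments: {"type":"object","properties":{"steps":{"type":"array"},"newtons":{"type":"number"}},"required":["steps"]}

```bash
mkdir -p pics; cat > h.py <<'E'
import numpy as np, cv2
from station import ctrl
def grab(n):
    im,d=ctrl.get_image(n); np.savez(n+'.npz',im=im,d=d); return im,d
def pix(n,u,v,z):
    c=ctrl.camera_info(n);K,R,t=[np.array(c[k]) for k in('camera_matrix','R','t')]
    o=-R.T@t; r=R.T@np.linalg.solve(K,[u,v,1]); return o+r*(z-o[2])/r[2]
def proj(n,X):
    c=ctrl.camera_info(n);K,R,t=[np.array(c[k]) for k in('camera_matrix','R','t')]
    p=K@(R@np.array(X)+t); return p[:2]/p[2]
def cloud(n,d):
    c=ctrl.camera_info(n);K,R,t=[np.array(c[k]) for k in('camera_matrix','R','t')]
    v,u=np.mgrid[:d.shape[0],:d.shape[1]]
    P=np.stack([(u-K[0,2])/K[0,0]*d,(v-K[1,2])/K[1,1]*d,d],-1)
    return (P-t)@R
E
python3 - <<'E'
from h import *
for n in('top','side'):
    im,d=grab(n); cv2.imwrite(f'pics/{n}0.png',im[...,::-1])
    c=ctrl.camera_info(n); R=np.array(c['R']);print(n,-R.T@c['t'],R[2],c['camera_matrix'][0])
o=ctrl.get_obs();print(o['t'],o['tool_pos'],o['tool_rot'],o['opening'])
E
```

```text
top [ 0.36718931 -0.02179771  0.99573928] [ 0.21010686  0.0373707  -0.97696394] [406.30865923   0.         318.08089585]
side [ 0.20976985 -0.52769992  0.75541309] [ 0.37904154  0.61652135 -0.69009343] [414.48673829   0.         320.78077104]
0.1 [0.13974685 0.6086129  0.24885408] [-3.53898914e-01 -3.12114010e+00  2.97304425e-03] 0.08548925857730318
```

View pics/top0.png

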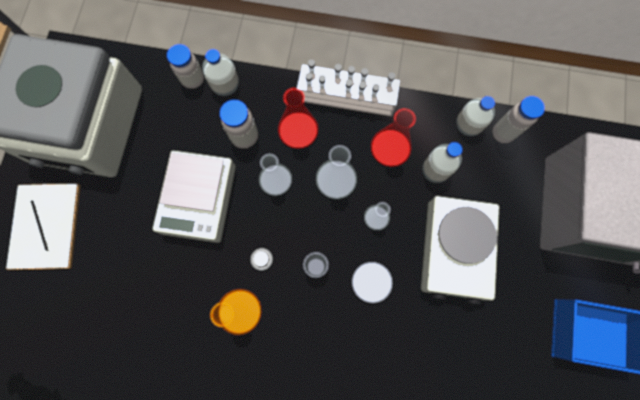

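View pics/side0.png

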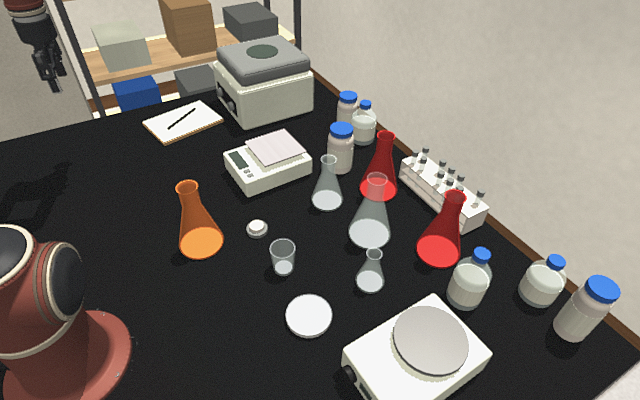

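Top view: the button cap is at (261,259); beaker (316,265), dish (372,282) and the orange flask (240,312) are not it. The clear flasks have bases at (275,178) medium, (336,180) large and (377,217) small, the small one's mouth being at (383,209). The stirrer's round plate is at (468,235) and the balance's square pan at (190,185). The side view agrees: button (257,228), small flask mouth (374,254), plate (430,340).

Next I measure these and take a close crop of the choices.

```bash
python3 - <<'E'
from h import *
T=np.load('top.npz');S=np.load('side.npz');IM={'top':T['im'],'side':S['im']}
def blob(n,u,v,lo,hi,r):
    im=IM[n].astype(int);g=im.mean(-1);m=((g>=lo)&(g<=hi)).astype(np.uint8)
    w=np.zeros_like(m);cv2.circle(w,(u,v),r,1,-1);m*=w
    k,l,s,c=cv2.connectedComponentsWithStats(m);i=l[v,u];cs,_=cv2.findContours((l==i).astype(np.uint8),0,1)
    e=cv2.fitEllipse(cv2.convexHull(max(cs,key=len)));return e
print(IM['top'][235,468],IM['side'][340,430],IM['top'][259,261])
for nm,n,u,v,z,lo,hi,r in[('btn','top',261,259,.022,150,255,16),('btn','side',257,226,.022,190,255,16),('plate','top',468,235,.095,90,190,34),('plate','side',430,340,.095,90,190,48),
  ('sbase','top',374,219,.003,80,255,18),('mbase','top',275,182,.003,80,255,22),('lbase','top',336,184,.003,80,255,26)]:
    e=blob(n,u,v,lo,hi,r);p=pix(n,*e[0],z);print(nm,n,np.round(e[0],1),np.round(e[1],1),p.round(4))
for nm,n,u,v,z in[('smouth','top',383,209,.1),('smouth','side',374,252,.1),('mm','top',269,162,.14),('lm','top',340,157,.18)]:print(nm,n,pix(n,u,v,z).round(4))
a=cv2.resize(IM['top'][150:310,240:400],None,fx=3,fy=3,interpolation=2);b=cv2.resize(IM['side'][230:310,330:410],(320,480)[:1]*2,interpolation=2)
c=np.zeros((480,800,3),np.uint8);c[:,:480]=a;c[:320,480:]=b;cv2.imwrite('pics/crop.png',c[...,::-1])
E
```

```text
[157 156 158] [212 207 198] [236 239 244]
btn top [261.2 258.8] [19.9 20.6] [0.4333 0.1278 0.022 ]
btn side [256.3 224.8] [10.3 15. ] [0.4339 0.1296 0.022 ]
plate top [469.2 235.9] [58.3 64.8] [ 0.5606 -0.3309  0.095 ]Traceback (most recent call last):
  File "<stdin>", line 11, in <module>
  File "<stdin>", line 7, in blob
cv2.error: OpenCV(4.12.0) /io/opencv/modules/imgproc/src/shapedescr.cpp:361: error: (-201:Incorrect size of input array) There should be at least 5 points to fit the ellipse in function 'fitEllipseNoDirect'
```

```bash
python3 - <<'E'
from h import *
T=np.load('top.npz');S=np.load('side.npz');IM={'top':T['im'],'side':S['im']}
def blob(n,u,v,lo,hi,r):
    im=IM[n].astype(int);g=im.mean(-1);m=((g>=lo)&(g<=hi)).astype(np.uint8)
    w=np.zeros_like(m);cv2.circle(w,(u,v),r,1,-1);m*=w
    k,l,s,c=cv2.connectedComponentsWithStats(m);i=1+np.argmax(s[1:,4]);cs,_=cv2.findContours((l==i).astype(np.uint8),0,1)
    return cv2.fitEllipse(cv2.convexHull(max(cs,key=len)))
for nm,n,u,v,z,lo,hi,r in[('plate','top',468,235,.095,90,185,36),('plate','side',430,340,.095,90,216,44),
  ('sbase','top',374,219,.003,80,255,18),('mbase','top',275,182,.003,80,255,22),('lbase','top',336,184,.003,80,255,26),('sbase','side',369,285,.003,100,255,16)]:
    e=blob(n,u,v,lo,hi,r);p=pix(n,*e[0],z);print(nm,n,np.round(e[0],1),np.round(e[1],1),p.round(4))
for nm,n,u,v,z in[('smouth','top',383,209,.1),('smouth','side',374,252,.1),('mm','top',269,162,.14),('lm','top',340,157,.18)]:print(nm,n,pix(n,u,v,z).round(4))
a=cv2.resize(IM['top'][150:310,240:400],None,fx=3,fy=3,interpolation=2);b=cv2.resize(IM['side'][230:310,330:410],(320,320),interpolation=2)
c=np.zeros((480,800,3),np.uint8);c[:,:480]=a;c[:320,480:]=b;cv2.imwrite('pics/crop.png',c[...,::-1])
E
```

```text
plate top [470.1 235.8] [58.7 66. ] [ 0.5612 -0.3328  0.095 ]
plate side [428.1 341. ] [74.1 85.9] [ 0.556  -0.3285  0.095 ]
sbase top [377.1 216. ] [25.4 27.8] [ 0.5897 -0.1316  0.003 ]
mbase top [274.4 177.8] [32.4 35.4] [0.6416 0.14   0.003 ]
lbase top [336.  178.1] [40.1 40.6] [ 0.6685 -0.0144  0.003 ]
sbase side [369.6 280.5] [22.7 27.5] [ 0.5874 -0.1277  0.003 ]
smouth top [ 0.5863 -0.1316  0.1   ]
smouth side [ 0.587  -0.1264  0.1   ]
mm top [0.6372 0.1367 0.14  ]
lm top [ 0.6621 -0.0162  0.18  ]
```

View pics/crop.png

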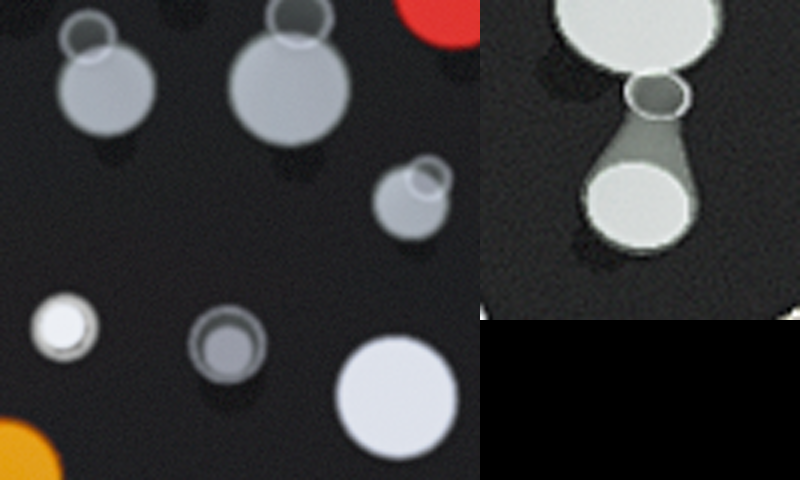

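Request:
jog_arm:
  steps:
    - {"delta_rot": [0, 0, -6.47], "linear": [0, 0, -0.015], "grip": 0}
    - {"delta_rot": [0, 0, -6.47], "linear": [0, 0, -0.015], "grip": 0}
    - {"delta_rot": [0, 0, 0], "linear": [-0.021, -0.0343, 0], "grip": 0}
    - {"delta_rot": [0, 0, 0], "linear": [-0.021, -0.0343, 0], "grip": 0}
    - {"delta_rot": [0, 0, 0], "linear": [-0.021, -0.0343, 0], "grip": 0}
    - {"delta_rot": [0, 0, 0], "linear": [-0.021, -0.0343, 0], "grip": 0}
    - {"delta_rot": [0, 0, 0], "linear": [-0.021, -0.0343, 0], "grip": 0}
    - {"delta_rot": [0, 0, 0], "linear": [-0.021, -0.0343, 0], "grip": 0}
    - {"delta_rot": [0, 0, 0], "linear": [-0.021, -0.0343, 0], "grip": 0}
    - {"delta_rot": [0, 0, 0], "linear": [-0.021, -0.0343, 0], "grip": 0}

```text
t: 1.1
tool_pos: [0.3082, 0.3332, 0.2795]
tool_rot: [0.001, -3.141, 0.0]
contact_force: [0.3, -0.8, 0.1]
opening: 0.0003
grip_force: 0.0
```

Request:
jog_arm:
  steps:
    - {"delta_rot": [0, 0, 0], "linear": [-0.021, -0.0343, 0], "grip": 0}
    - {"delta_rot": [0, 0, 0], "linear": [-0.021, -0.0343, 0], "grip": 0}
    - {"delta_rot": [0, 0, 0], "linear": [-0.021, -0.0343, 0], "grip": 0}
    - {"delta_rot": [0, 0, 0], "linear": [-0.021, -0.0343, 0], "grip": 0}
    - {"delta_rot": [0, 0, 0], "linear": [-0.021, -0.0343, 0], "grip": 0}
    - {"delta_rot": [0, 0, 0], "linear": [-0.021, -0.0343, 0], "grip": 0}
    - {"delta_rot": [0, 0, 0], "linear": [0, 0, 0.03], "grip": 0}
    - {"delta_rot": [0, 0, 0], "linear": [0, 0, 0.03], "grip": 0}
    - {"delta_rot": [0, 0, 0], "linear": [0, 0, 0], "grip": 0}
    - {"delta_rot": [0, 0, 0], "linear": [0, 0, 0], "grip": 0}

```text
t: 2.1
tool_pos: [0.4335, 0.1289, 0.2197]
tool_rot: [0.0, -3.14, 0.0]
contact_force: [0.1, -0.1, 0.8]
opening: -0.0002
grip_force: 0.0
```

```bash
python3 - <<'E'
from h import *
for n in('top','side'):
    im,d=grab(n); cv2.imwrite(f'pics/{n}1.png',im[...,::-1])
o=ctrl.get_obs();print(o['t'],o['tool_pos'],o['tool_rot'],o['opening'],o['contact_force'],o['q'])
for n,u,v in(('top',240,312),('side',201,243)):print('orange',pix(n,u,v,.003))
E
```

```text
2.2 [0.43467814 0.12929434 0.22187114] [-1.00385810e-03  3.13895705e+00  4.70568854e-04] 0.0003947451143317953 [-0.41204891  0.53495393  0.62474299] [ 1.24776246e-01 -3.62323593e-01  2.02966556e+00 -2.97877167e-05
  1.47159845e+00 -1.44665678e+00]
orange [0.30255718 0.15416701 0.003     ]
orange [0.30272593 0.15638245 0.003     ]
```

View pics/side1.png

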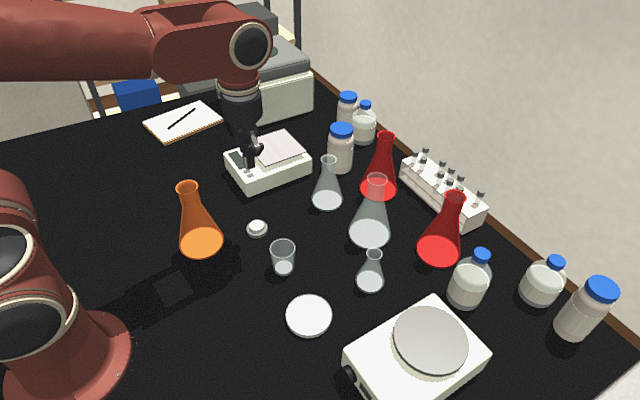

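The side view shows the closed gripper hovering above the button (257,228), with the orange flask at (200,220) beside it. Before lowering, I check the arm's clearance to that flask.

```bash
python3 - <<'E'
from h import *
for n in('side','top'):
    d=np.load(n+'.npz')['d'];P=cloud(n,d);ok=(d>0)&(P[...,2]>.2)&(P[...,2]<1);Q=P[ok]
    print(n,d.min())
    for x in np.arange(.1,.55,.05):
        s=Q[(abs(Q[:,0]-x)<.025)&(abs(Q[:,1]-.1)<.2)]
        if len(s): print('x%.2f'%x,len(s),'y',s[:,1].min().round(3),s[:,1].max().round(3),'z',s[:,2].min().round(3),s[:,2].max().round(3))
E
```

```text
side 0.0
x0.10 89 y 0.04 0.062 z 0.504 0.532
x0.15 3386 y 0.037 0.089 z 0.484 0.59
x0.20 3832 y 0.043 0.117 z 0.474 0.583
x0.25 3029 y 0.051 0.12 z 0.458 0.566
x0.30 2780 y 0.052 0.17 z 0.454 0.548
x0.35 2585 y 0.055 0.177 z 0.446 0.531
x0.40 4136 y 0.059 0.184 z 0.204 0.527
x0.45 3034 y 0.059 0.176 z 0.2 0.524
x0.50 75 y 0.075 0.079 z 0.459 0.502
top 0.0
x0.25 3041 y 0.053 0.149 z 0.496 0.561
x0.30 5092 y 0.051 0.168 z 0.452 0.549
x0.35 2975 y 0.055 0.174 z 0.446 0.533
x0.40 4026 y 0.058 0.18 z 0.247 0.529
x0.45 3628 y 0.058 0.184 z 0.273 0.525
x0.50 35 y 0.072 0.094 z 0.474 0.502
```

View pics/top1.png

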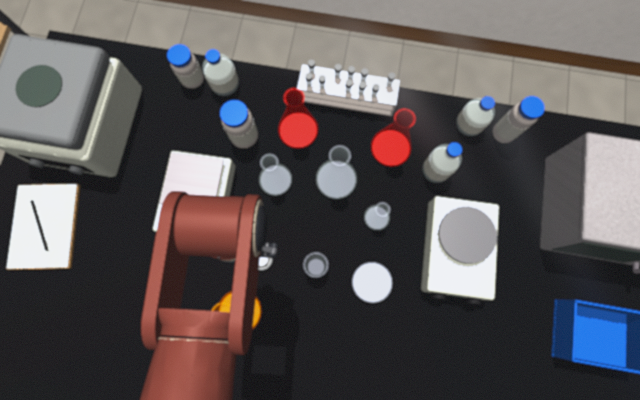

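Top view: the gripper is over the button (263,262) and the forearm passes above the orange flask (240,312). The forearm will stay at about 0.25 m or higher, so it clears the flask.

Request:
jog_arm:
  steps:
    - {"delta_rot": [0, 0, 0], "linear": [0, 0, 0.035], "grip": 0}
    - {"delta_rot": [0, 0, 0], "linear": [0, 0, 0.035], "grip": 0}
    - {"delta_rot": [0, 0, 0], "linear": [0, 0, 0.035], "grip": 0}
    - {"delta_rot": [0, 0, 0], "linear": [0, 0, 0.035], "grip": 0}
    - {"delta_rot": [0, 0, 0], "linear": [0, 0, 0.03], "grip": 0}
    - {"delta_rot": [0, 0, 0], "linear": [0, 0, 0], "grip": 0}
    - {"delta_rot": [0, 0, 0], "linear": [0, 0, 0], "grip": 0}

```text
t: 2.9
tool_pos: [0.435, 0.1293, 0.0516]
tool_rot: [-0.001, 3.14, 0.0]
contact_force: [0.2, -0.9, -0.3]
opening: 0.0001
grip_force: 0.0
```

Request:
jog_arm:
  steps:
    - {"delta_rot": [0, 0, 0], "linear": [0, 0, 0.004], "grip": 0}
    - {"delta_rot": [0, 0, 0], "linear": [0, 0, 0.003], "grip": 0}
    - {"delta_rot": [0, 0, 0], "linear": [0, 0, 0.002], "grip": 0}
    - {"delta_rot": [0, 0, 0], "linear": [0, 0, 0.002], "grip": 0}
    - {"delta_rot": [0, 0, 0], "linear": [0, 0, 0], "grip": 0}
    - {"delta_rot": [0, 0, 0], "linear": [0, 0, 0], "grip": 0}

```text
t: 3.5
tool_pos: [0.4345, 0.129, 0.0396]
tool_rot: [0.0, 3.14, 0.0]
contact_force: [0.7, 0.5, 1.3]
opening: -0.0002
grip_force: 1.0
```

Request:
jog_arm:
  steps:
    - {"delta_rot": [0, 0, 0], "linear": [0, 0, 0.002], "grip": 0}
    - {"delta_rot": [0, 0, 0], "linear": [0, 0, 0.002], "grip": 0}
    - {"delta_rot": [0, 0, 0], "linear": [0, 0, 0], "grip": 0}

```text
t: 3.8
tool_pos: [0.4345, 0.129, 0.0353]
tool_rot: [-0.0, 3.14, 0.0]
contact_force: [1.8, 0.6, 4.6]
opening: 0.0002
grip_force: 2.2
```

Request:
jog_arm:
  steps:
    - {"delta_rot": [0, 0, 0], "linear": [0, 0, 0.0015], "grip": 0}
    - {"delta_rot": [0, 0, 0], "linear": [0, 0, 0], "grip": 0}
    - {"delta_rot": [0, 0, 0], "linear": [0, 0, 0], "grip": 0}

```text
t: 4.1
tool_pos: [0.4346, 0.129, 0.0346]
tool_rot: [-0.0, 3.141, 0.0]
contact_force: [-2.2, -0.3, 9.8]
opening: 0.0
grip_force: 5.0
```

Request:
jog_arm:
  steps:
    - {"delta_rot": [0, 0, 0], "linear": [0, 0, 0.001], "grip": 0}
    - {"delta_rot": [0, 0, 0], "linear": [0, 0, 0], "grip": 0}
    - {"delta_rot": [0, 0, 0], "linear": [0, 0, 0], "grip": 0}

```text
t: 4.4
tool_pos: [0.4347, 0.129, 0.0345]
tool_rot: [0.0, -3.142, 0.0]
contact_force: [-5.1, -0.6, 16.3]
opening: 0.0
grip_force: 8.4
```

Button fully down: travel has stopped and the force rose to 16 N. Next I lift and go above the small flask.

Request:
jog_arm:
  steps:
    - {"delta_rot": [0, 0, 0], "linear": [0, 0, -0.017], "grip": 0}
    - {"delta_rot": [0, 0, 0], "linear": [0, 0, -0.04], "grip": 0}
    - {"delta_rot": [0, 0, 0], "linear": [0, 0, -0.04], "grip": 0}
    - {"delta_rot": [0, 0, 0], "linear": [0, 0, -0.04], "grip": 0}
    - {"delta_rot": [0, 0, 0], "linear": [0, 0, -0.04], "grip": 0}
    - {"delta_rot": [0, 0, 0], "linear": [0, 0, -0.04], "grip": 0}
    - {"delta_rot": [0, 0, 0], "linear": [0, 0, -0.03], "grip": 0}
    - {"delta_rot": [0, 0, 0], "linear": [-0.019, -0.0323, 0], "grip": 0}
    - {"delta_rot": [0, 0, 0], "linear": [-0.019, -0.0323, 0], "grip": 0}
    - {"delta_rot": [0, 0, 0], "linear": [-0.019, -0.0323, 0], "grip": 0}

```text
t: 5.4
tool_pos: [0.4908, 0.0311, 0.2786]
tool_rot: [0.001, -3.14, -0.0]
contact_force: [0.7, 0.2, 0.7]
opening: -0.0002
grip_force: 0.0
```

Request:
jog_arm:
  steps:
    - {"delta_rot": [0, 0, 0], "linear": [-0.019, -0.0323, 0], "grip": 0}
    - {"delta_rot": [0, 0, 0], "linear": [-0.019, -0.0323, 0], "grip": 0}
    - {"delta_rot": [0, 0, 0], "linear": [-0.019, -0.0323, 0], "grip": 0}
    - {"delta_rot": [0, 0, 0], "linear": [-0.019, -0.0323, 0], "grip": 0}
    - {"delta_rot": [0, 0, 0], "linear": [-0.019, -0.0323, 0], "grip": 0}
    - {"delta_rot": [0, 0, 0], "linear": [0, 0, 0.04], "grip": 0}
    - {"delta_rot": [0, 0, 0], "linear": [0, 0, 0.04], "grip": 0}
    - {"delta_rot": [0, 0, 0], "linear": [0, 0, 0], "grip": 0}
    - {"delta_rot": [0, 0, 0], "linear": [0, 0, 0], "grip": 0}

```text
t: 6.3
tool_pos: [0.585, -0.1291, 0.1982]
tool_rot: [0.0, -3.138, -0.002]
contact_force: [-0.1, 0.2, 1.7]
opening: -0.0
grip_force: 0.0
```

```bash
python3 - <<'E'
from h import *
im,d=grab('side');o=ctrl.get_obs();print(o['t'],o['tool_pos'])
tip=np.array(o['tool_pos'])-[0,0,.019];print(proj('side',tip))
a=cv2.resize(im[130:330,250:450],(600,600),interpolation=2);cv2.imwrite('pics/s2.png',a[...,::-1])
E
```

```text
6.35 [ 0.58622742 -0.12941074  0.20057423]
[379.31342471 225.77603195]
```

View pics/s2.png

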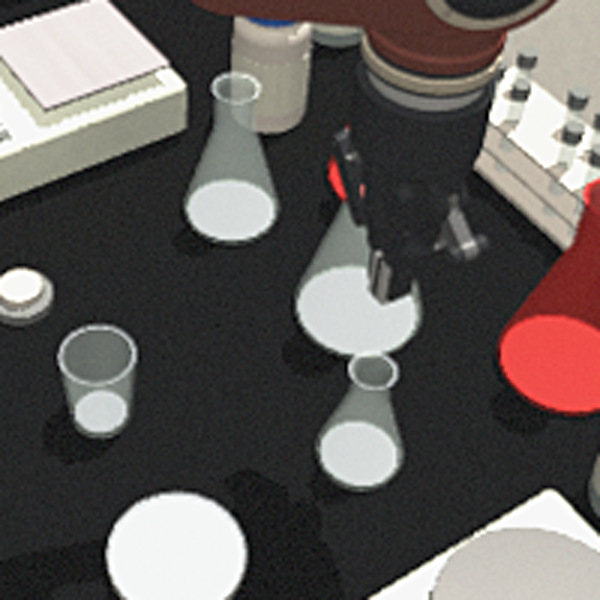

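The crop shows the fingertips at about (385,290), above and in line with the small flask's mouth at (373,371) in the crop, which is full-image (374,254). I lower to about 2.5 cm above it and hold.

Request:
jog_arm:
  steps:
    - {"delta_rot": [0, 0, 0], "linear": [0, 0, 0.03], "grip": 0}
    - {"delta_rot": [0, 0, 0], "linear": [0, -0.001, 0.025], "grip": 0}
    - {"delta_rot": [0, 0, 0], "linear": [0, 0, 0], "grip": 0}
    - {"delta_rot": [0, 0, 0], "linear": [0, 0, 0], "grip": 0}
    - {"delta_rot": [0, 0, 0], "linear": [0, 0, 0], "grip": 0}
    - {"delta_rot": [0, 0, 0], "linear": [0, 0, 0], "grip": 0}
    - {"delta_rot": [0, 0, 0], "linear": [0, 0, 0], "grip": 0}
    - {"delta_rot": [0, 0, 0], "linear": [0, 0, 0], "grip": 0}
    - {"delta_rot": [0, 0, 0], "linear": [0, 0, 0], "grip": 0}
    - {"delta_rot": [0, 0, 0], "linear": [0, 0, 0], "grip": 0}

```text
t: 7.35
tool_pos: [0.5859, -0.1305, 0.1445]
tool_rot: [0.0, -3.141, -0.0]
contact_force: [-1.4, 0.3, 0.2]
opening: 0.0
grip_force: 0.0
```

```bash
python3 - <<'E'
from h import *
im,d=grab('side');o=ctrl.get_obs();print(o['t'],o['tool_pos'],o['contact_force'])
a=cv2.resize(im[170:320,300:450],(600,600),interpolation=2);cv2.imwrite('pics/s3.png',a[...,::-1])
E
```

```text
7.4 [ 0.58590097 -0.13044352  0.14443126] [ 0.89046666  1.21864783 -0.07530377]
```

View pics/s3.png

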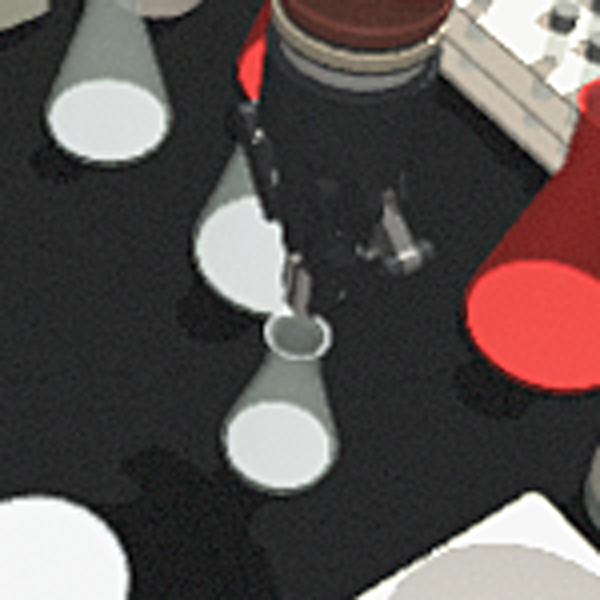

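The fingertips (300,310) sit about 25 mm above the small flask's mouth (298,335) and in line with it. I hold there, then move to the stirrer plate.

Request:
jog_arm:
  steps:
    - {"delta_rot": [0, 0, 0], "linear": [0, 0, 0], "grip": 0}
    - {"delta_rot": [0, 0, 0], "linear": [0, 0, 0], "grip": 0}
    - {"delta_rot": [0, 0, 0], "linear": [0, 0, 0], "grip": 0}
    - {"delta_rot": [0, 0, 0], "linear": [0, 0, 0], "grip": 0}
    - {"delta_rot": [0, 0, 0], "linear": [0, 0, 0], "grip": 0}
    - {"delta_rot": [0, 0, 0], "linear": [0, 0, 0], "grip": 0}
    - {"delta_rot": [0, 0, 0], "linear": [0, 0, 0], "grip": 0}
    - {"delta_rot": [0, 0, 0], "linear": [0, 0, 0], "grip": 0}
    - {"delta_rot": [0, 0, 0], "linear": [0, 0, 0], "grip": 0}
    - {"delta_rot": [0, 0, 0], "linear": [0, 0, 0], "grip": 0}

```text
t: 8.4
tool_pos: [0.586, -0.1305, 0.1445]
tool_rot: [-0.0, 3.142, -0.0]
contact_force: [0.8, 0.2, -1.1]
opening: 0.0
grip_force: 0.0
```

Request:
jog_arm:
  steps:
    - {"delta_rot": [0, 0, 0], "linear": [0, 0, 0], "grip": 0}
    - {"delta_rot": [0, 0, 0], "linear": [0, 0, 0], "grip": 0}
    - {"delta_rot": [0, 0, 0], "linear": [0, 0, 0], "grip": 0}
    - {"delta_rot": [0, 0, 0], "linear": [0, 0, 0], "grip": 0}
    - {"delta_rot": [0, 0, 0], "linear": [0, 0, 0], "grip": 0}
    - {"delta_rot": [0, 0, 0], "linear": [0, 0, 0], "grip": 0}
    - {"delta_rot": [0, 0, 0], "linear": [0, 0, 0], "grip": 0}
    - {"delta_rot": [0, 0, 0], "linear": [0, 0, 0], "grip": 0}
    - {"delta_rot": [0, 0, 0], "linear": [0, 0, 0], "grip": 0}
    - {"delta_rot": [0, 0, 0], "linear": [0, 0, 0], "grip": 0}

```text
t: 9.4
tool_pos: [0.586, -0.1305, 0.1445]
tool_rot: [-0.0, 3.142, -0.0]
contact_force: [-0.8, -0.0, -0.3]
opening: 0.0002
grip_force: 0.0
```

Request:
jog_arm:
  steps:
    - {"delta_rot": [0, 0, 0], "linear": [0, 0, -0.03], "grip": 0}
    - {"delta_rot": [0, 0, 0], "linear": [0, 0, -0.03], "grip": 0}
    - {"delta_rot": [0, 0, 0], "linear": [0.0045, -0.0333, 0], "grip": 0}
    - {"delta_rot": [0, 0, 0], "linear": [0.0045, -0.0333, 0], "grip": 0}
    - {"delta_rot": [0, 0, 0], "linear": [0.0045, -0.0333, 0], "grip": 0}
    - {"delta_rot": [0, 0, 0], "linear": [0.0045, -0.0333, 0], "grip": 0}
    - {"delta_rot": [0, 0, 0], "linear": [0.0045, -0.0333, 0], "grip": 0}
    - {"delta_rot": [0, 0, 0], "linear": [0.0045, -0.0333, 0], "grip": 0}
    - {"delta_rot": [0, 0, 0], "linear": [0, 0, 0], "grip": 0}
    - {"delta_rot": [0, 0, 0], "linear": [0, 0, 0], "grip": 0}

```text
t: 10.4
tool_pos: [0.5587, -0.3307, 0.2043]
tool_rot: [-0.002, -3.141, -0.001]
contact_force: [0.2, -0.1, -0.2]
opening: -0.0
grip_force: 0.0
```

Request:
jog_arm:
  steps:
    - {"delta_rot": [0, 0, 0], "linear": [0, 0, 0.03], "grip": 0}
    - {"delta_rot": [0, 0, 0], "linear": [0, 0, 0.02], "grip": 0}
    - {"delta_rot": [0, 0, 0], "linear": [0, 0, 0.015], "grip": 0}
    - {"delta_rot": [0, 0, 0], "linear": [0, 0, 0], "grip": 0}
    - {"delta_rot": [0, 0, 0], "linear": [0, 0, 0], "grip": 0}
    - {"delta_rot": [0, 0, 0], "linear": [0, 0, 0], "grip": 0}
    - {"delta_rot": [0, 0, 0], "linear": [0, 0, 0], "grip": 0}

```text
t: 11.1
tool_pos: [0.5598, -0.3307, 0.1413]
tool_rot: [-0.0, 3.139, -0.003]
contact_force: [-0.2, 0.1, 0.8]
opening: 0.0004
grip_force: 0.0
```

```bash
python3 - <<'E'
from h import *
im,d=grab('side');o=ctrl.get_obs();print(o['t'],o['tool_pos'],o['contact_force'])
cv2.imwrite('pics/s4.png',im[...,::-1])
E
```

```text
11.15 [ 0.55963184 -0.33068555  0.14102441] [-0.07851067 -0.50818859  0.81945408]
```

View pics/s4.png

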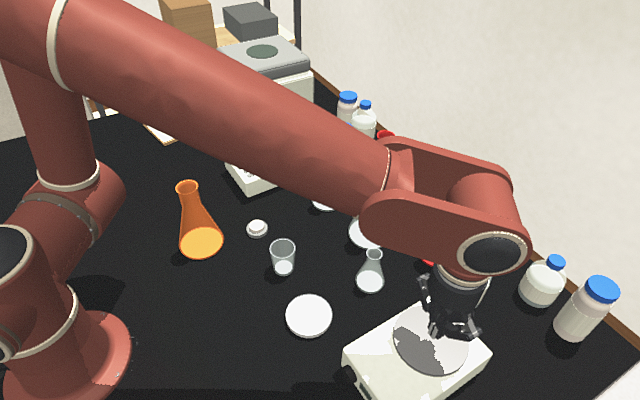

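The fingertips are about 27 mm above the middle of the stirrer plate (432,338). The small flask (370,275), button, beaker and dish are unmoved. I hold here and hand in.

Request:
jog_arm:
  steps:
    - {"delta_rot": [0, 0, 0], "linear": [0, 0, 0], "grip": 0}
    - {"delta_rot": [0, 0, 0], "linear": [0, 0, 0], "grip": 0}
    - {"delta_rot": [0, 0, 0], "linear": [0, 0, 0], "grip": 0}
    - {"delta_rot": [0, 0, 0], "linear": [0, 0, 0], "grip": 0}
    - {"delta_rot": [0, 0, 0], "linear": [0, 0, 0], "grip": 0}
    - {"delta_rot": [0, 0, 0], "linear": [0, 0, 0], "grip": 0}
    - {"delta_rot": [0, 0, 0], "linear": [0, 0, 0], "grip": 0}
    - {"delta_rot": [0, 0, 0], "linear": [0, 0, 0], "grip": 0}
    - {"delta_rot": [0, 0, 0], "linear": [0, 0, 0], "grip": 0}
    - {"delta_rot": [0, 0, 0], "linear": [0, 0, 0], "grip": 0}

```text
t: 12.15
tool_pos: [0.559, -0.3303, 0.1395]
tool_rot: [-0.0, 3.142, -0.0]
contact_force: [-0.5, -0.3, 0.0]
opening: -0.0001
grip_force: 0.0
```

Request:
jog_arm:
  steps:
    - {"delta_rot": [0, 0, 0], "linear": [0, 0, 0], "grip": 0}
    - {"delta_rot": [0, 0, 0], "linear": [0, 0, 0], "grip": 0}
    - {"delta_rot": [0, 0, 0], "linear": [0, 0, 0], "grip": 0}
    - {"delta_rot": [0, 0, 0], "linear": [0, 0, 0], "grip": 0}
    - {"delta_rot": [0, 0, 0], "linear": [0, 0, 0], "grip": 0}
    - {"delta_rot": [0, 0, 0], "linear": [0, 0, 0], "grip": 0}
    - {"delta_rot": [0, 0, 0], "linear": [0, 0, 0], "grip": 0}
    - {"delta_rot": [0, 0, 0], "linear": [0, 0, 0], "grip": 0}
    - {"delta_rot": [0, 0, 0], "linear": [0, 0, 0], "grip": 0}
    - {"delta_rot": [0, 0, 0], "linear": [0, 0, 0], "grip": 0}

```text
t: 13.15
tool_pos: [0.559, -0.3303, 0.1395]
tool_rot: [-0.0, 3.142, -0.0]
contact_force: [-0.1, -0.0, 0.7]
opening: 0.0001
grip_force: 0.0
```

Request:
jog_arm:
  steps:
    - {"delta_rot": [0, 0, 0], "linear": [0, 0, 0], "grip": 0}
    - {"delta_rot": [0, 0, 0], "linear": [0, 0, 0], "grip": 0}
    - {"delta_rot": [0, 0, 0], "linear": [0, 0, 0], "grip": 0}
    - {"delta_rot": [0, 0, 0], "linear": [0, 0, 0], "grip": 0}
    - {"delta_rot": [0, 0, 0], "linear": [0, 0, 0], "grip": 0}

```text
t: 13.65
tool_pos: [0.559, -0.3303, 0.1395]
tool_rot: [0.0, -3.142, -0.0]
contact_force: [-0.2, -0.1, -0.1]
opening: -0.0001
grip_force: 0.0
```

```bash
python3 -c "
from station import ctrl
print(ctrl.get_obs()['tool_pos']);print(ctrl.finish_job())"
```

```text
[ 0.55896375 -0.33025644  0.13950014]
the job is handed in; nothing more can be done
None
```

The job is handed in at 13.65 s: the call button was pressed to its stop, and the fingertips then held about 2.5 cm above the smallest flask's mouth and above the middle of the stirrer plate for over two seconds each, where the arm still points; I saw no contact with anything but the button.

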